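Clear the mat and tip the drying chopping board flat

TASK

The chopping board was left to dry standing on its long edge along the near side of its black rubber mat, and the red spice box stands in its way on the mat. Using only pushes of the fingertips and lifting nothing, slide the spice box off the mat so that it stands upright on the bare counter, then push the board over near its top, away from the robot, so that it lies flat and wholly on the mat, ready for chopping. Leave the tumbler, lighter, turner and tawa alone.

Things in the scene. Friction and masses are not known exactly. Their poses are not given: they have to be found in the camera images.
- mat: black rubber non-slip mat fixed to the counter, 230 (its x) by 270 (its y) by 3 mm thick; origin at the centre of its underside, on the counter. Its x points away from the robot (within 20 degrees): the board stands along the near (-x) edge and is to fall towards +x.
- board_center (a point): centre of a loose wooden chopping board, 28 mm thick, 220 long, 150 high, 0.5-0.7 kg, standing on its long edge on the mat, 66 to 88 mm from the mat's centre towards -x, along the mat's y (within 4 degrees). Its axes: x through the thickness (away from the robot), y along the length, z up while it stands. Friction about 0.6: pushed above 110 mm it tips about its lower edge, pushed low it slides.
- board_low_l (a point): lower corner of the standing board at its +y end (half-way through the thickness). A grip slot, 27 by 66 mm, goes through the board 18 mm from this end, half-way up
- board_low_r (a point): lower corner of the standing board at its -y end (half-way through the thickness)
- board_high_l (a point): upper corner of the standing board at its +y end (half-way through the thickness)
- board_high_r (a point): upper corner of the standing board at its -y end (half-way through the thickness)
- spice_box_center (a point): centre (half-way up) of a red plastic spice box with a shut flip-top lid, 62 (its x) by 78 (its y) by 52 mm high, a 4 mm thumb tab on its -x side, 0.13 to 0.25 kg, loose, standing on the mat; z up. Pushed below 35 mm it slides, friction about 0.6.
- tumbler_center (a point): steel tumbler, 72 mm across at the rim, 90 mm high, on the counter to one side; point half-way up. Leave alone.
- lighter: blue push-button gas lighter lying on the counter to one side, 250 mm long along its x, 26 mm wide and 22 mm high; origin under the joint of handle and steel tube. Leave alone.
- turner: flat steel turner lying on the counter at the left, 340 mm long along its x, blade (at +x) 85 mm wide; origin under its middle. Leave alone.
- tawa: black flat tawa, 280 mm across, its handle towards -x (290 mm from the centre to the end, 47 mm high); origin under the centre of the pan. Leave alone.
Mind the look-alikes: they are no part of the job. Of the things that look like the part that bears spice_box_center, take the one that is farthest to the robot's right at the start.

How it is judged:
By the outcome, as a careful person would: the job done as asked, in the order asked, and still so for the second after the job is handed in, with the robot touching nothing.
It also fails if it takes over 56 s, if anything falls off the work surface, if the arm or the gripper's body presses on something with over 40 N, if the wrist force passes 120 N, or if a joint passes its speed limit or range.

ROBOT

A 6-joint arm with a two-finger parallel gripper is mounted at the origin on the work surface. World frame = base frame: x ahead of the robot, y to its left, z up, the work surface at z = 0. Lengths are in mm, angles in rad, forces in N, time in s.
With the tool pointing down it reaches from about 300 to 850 mm from the base axis. Payload 4.2 kg.
Tool frame: the origin (TCP) lies on the centre line of the jaws, within the pads' length; the fingertips stand 11 mm ahead of it and the grasp point (between the pads) lies 8 mm behind it; z points along the fingers, y is the direction in which the jaws open and shut (so a half turn about z gives the same grasp; the last joint's range is limited). The gripper opens to 91 mm and grips with 3 to 60 N. Pads are 32 mm wide; open, the fingers measure 118 mm over their backs; the gripper's body (76 mm by 178 mm) begins 60 mm behind the grasp point.
Start: joints at [1.114, 0.32, 1.565, -0, 1.257, -0.02], TCP at [243.253, 521.028, 224.976] pointing down, gripper open.
Joint ranges: [-3.11, 3.11], [-0.84, 2.01], [0.21, 2.61], [-1.34, 4.49], [0.05, 2.63], [-2.56, 2.56]. Speed limits (rad/s): [2.57, 2.57, 3.14, 3.14, 3.14, 3.14].

INTERFACE

Orientations are given as a 3x3 rotation matrix whose columns are the frame's x, y, z axes.
In Python, from workcell import bot, cams, job, models gives the robot as it stands. Calls block until the motion is done:
- bot.move_pose(position, orientation): joint-space move of the TCP to a pose.
- bot.move_linear(position, rotation=None, max_speed=150, stop_force=None): straight line of the TCP; rotation=None keeps the orientation; max_speed is the mean speed in mm/s. With stop_force (N) it stops when the force on the tool has changed by that much, and returns True; else False.
- bot.move_joints(angles): joint-space move.
- bot.release() and bot.gripper_close(): open the fingers fully, or close them until they stop; the grip force is fixed at half the most.
- bot.sleep(seconds).
- bot.ik(position, orientation): joint angles nearest the present ones, or None.
- bot.get_obs(): the state.
- cams.snapshot(name): name is "scene" or "top"; returns (picture, depth): 480x640x3 uint8, red, green, blue; 480x640 float32, mm along the optical axis (not along the pixel's ray), 0 where there is no reading.
- cams.calibration(name): a dict with "fx", "fy", "cx", "cy" (pixels), "k1" (the pictures are not rectified: a ray, as slopes to the right and down, at radius r is drawn at 1 + k1 r^2 times it, then the intrinsics apply), "eye" and "orientation" of the camera in the world. Camera axes: x right, y down, z forward; pixel columns grow to the right and rows downward; lengths in mm; the calibration is good to about 2 mm. A picture is of the moment at which its call begins. calibration takes no time and is no camera call.
A pose or a line that the arm cannot do raises bot.Unreachable and nothing moves.
- job.finish_job(): hands the job in, once; it reports no verdict.
Trained networks look in the newest picture that a camera, given by its name, has taken for a name from the list of things; names that differ only in an ending like _2 or _b are one class to them, and where a whole thing is asked for, a point or a joint stands for the part that bears it (a point fixed in the world has none). Each returns a list of dicts, best first, with "conf" (0 to 1); they miss things now and then, are a little off and sometimes report something else, mostly with a low value. They report only what shows in the picture. A call takes as long as a camera call. They do not tell look-alikes from the thing itself.
- models.trace(camera, target): "region" (480x640 bool, what is visible of it) and "at" ([column, row] in pixels, amid what is visible of it).
The state is a dict: "clock": time; "joint_positions": joint angles; "joint_velocities": joint speeds; "joint_efforts": joint torques, N m; "eef_pos": TCP position; "ee_rot": TCP orientation; "force": force on the tool from outside, world axes, zero at the start; "wrist_torque": the same for the moment, N m; "opening": finger opening in mm.
Only numpy, scipy, OpenCV 4.12 (cv2) and the standard library are available. Lean on these libraries where they do the work, as an engineer would, in place of code of your own. Each camera call takes 0.05 s, during which the arm holds its last target. There are 200 camera calls.

## Working session

There is one attempt and no reset: what is moved stays moved. The work goes in short steps, each a Python script; the robot and the scene stay as the last script left them, time stands still between calls to the robot, and variables do not carry over. Pictures are saved under pics/ and viewed, about 8 in all and at most 12, crops included, and the job is handed in when it is done.

```bash
mkdir -p pics
cat > h.py <<'E'
import numpy as np, cv2
from workcell import bot, cams, job, models
def pts(cam, depth, mask):
    c=cams.calibration(cam); v,u=np.nonzero(mask & (depth>0)); d=depth[v,u]
    K=np.array([[c["fx"],0,c["cx"]],[0,c["fy"],c["cy"]],[0,0,1.]])
    n=cv2.undistortPoints(np.stack([u,v],1).astype(np.float64)[:,None],K,np.array([c["k1"],0,0,0.]))[:,0]
    P=np.c_[n,np.ones(len(n))]*d[:,None]
    return P@np.array(c["orientation"]).T+np.array(c["eye"]), np.stack([u,v],1)
def save(img,name): cv2.imwrite("pics/"+name,img[:,:,::-1])
E
python3 - <<'E'
from h import *
for c in ("scene","top"):
    img,d=cams.snapshot(c); save(img,c+"0.png"); np.save(c+"0.npy",d)
    k=cams.calibration(c); print(c,k["eye"],np.round(k["orientation"],2).tolist(),k["fx"])
    for t in ("mat","board_center","spice_box_center","tumbler_center","lighter","turner","tawa"):
        for r in models.trace(c,t):
            P,_=pts(c,d,r["region"])
            if len(P): print(c,t,round(r["conf"],2),np.round(r["at"]),r["region"].sum(),np.round(np.median(P,0)),np.round(np.percentile(P,2,0)),np.round(np.percentile(P,98,0)))
print(bot.get_obs()["clock"])
E
```

```text
scene [1204.60865439  769.197559   1325.07710037] [[-0.82, 0.44, -0.36], [0.57, 0.65, -0.51], [0.01, -0.62, -0.78]] 607.7166440005747
scene mat 0.91 [337. 265.] 4343 [592. -47.   4.] [ 447. -208.   -3.] [701.  65.  10.]
scene mat 0.26 [347. 213.] 3328 [ 500. -100.   97.] [ 445. -208.    3.] [543.  -7. 157.]
scene board_center 0.8 [345. 211.] 3292 [ 500. -100.   97.] [ 447. -207.    6.] [543.  -6. 157.]
scene board_center 0.59 [266. 131.] 3825 [ 463. -592.    8.] [ 230. -712.   -1.] [ 598. -477.   41.]
scene spice_box_center 0.93 [265. 309.] 945 [838.  19.  51.] [802. -28.   9.] [866.  48.  58.]
scene spice_box_center 0.88 [322. 252.] 924 [613. -53.  52.] [ 572. -109.    3.] [640. -21.  61.]
scene spice_box_center 0.57 [359. 324.] 1080 [669. 184.  51.] [616. 135.   0.] [697. 216.  59.]
scene tumbler_center 0.79 [279. 168.] 661 [ 559. -374.   63.] [ 526. -416.    3.] [ 589. -349.   94.]
scene lighter 0.86 [475. 347.] 670 [470. 382.  21.] [384. 367.   5.] [616. 393.  28.]
scene turner 0.9 [459. 430.] 2276 [630. 528.   4.] [387. 488.  -2.] [703. 567.  10.]
scene tawa 0.83 [263. 132.] 389
[... 574 characters left out ...]
nter 0.6 [311. 163.] 719 [825.   9.  51.] [795. -28.  14.] [858.  44.  58.]
top tumbler_center 0.65 [460. 269.] 606 [ 551. -394.   43.] [ 521. -413.   -2.] [ 583. -350.   93.]
top lighter 0.7 [173. 297.] 539 [463. 380.  19.] [381. 369.  10.] [615. 392.  28.]
top lighter 0.7 [339. 251.] 674 [599. -63.  54.] [ 567. -100.   46.] [631. -29.  61.]
top turner 0.84 [123. 238.] 1838 [619. 527.   3.] [379. 487.  -5.] [699. 567.  10.]
top turner 0.52 [358. 288.] 1211 [ 492. -110.  151.] [ 451. -207.   19.] [532. -12. 158.]
top tawa 0.9 [527. 297.] 8565 [ 464. -587.    5.] [ 228. -709.   -3.] [ 595. -462.   39.]
top tawa 0.28 [358. 292.] 1336 [ 492. -110.  151.] [ 448. -210.    2.] [535. -12. 158.]
0.8
```

Run:
```python
from h import *
img,d=cams.snapshot("top"); 
save(cv2.resize(img[130:370,200:520],None,fx=2.5,fy=2.5,interpolation=cv2.INTER_CUBIC),"top_crop.png")
r=[x for x in models.trace("top","mat")][0]
P,_=pts("top",d,np.ones(d.shape,bool))
hsv=cv2.cvtColor(img,cv2.COLOR_RGB2HSV)
for n,lo,hi,box in (("board",140,170,(430,570,-240,20)),("spice",40,70,(550,660,-130,20)),("behind",40,70,(780,880,-50,80)),("left",40,70,(600,720,110,240))):
    m=(P[:,2]>lo)&(P[:,2]<hi)&(P[:,0]>box[0])&(P[:,0]<box[1])&(P[:,1]>box[2])&(P[:,1]<box[3])
    print(n,m.sum(),cv2.minAreaRect(P[m][:,:2].astype(np.float32)),np.median(P[m][:,2]))
# mat: dark pixels projected
dark=(img.max(2)<70)
ok=dark&r["region"]|False
Q,_=pts("top",d,dark); Q=Q[(abs(Q[:,2])<12)&(Q[:,0]>400)&(Q[:,0]<760)&(Q[:,1]>-260)&(Q[:,1]<120)]
print("mat",len(Q),cv2.minAreaRect(Q[:,:2].astype(np.float32)))
Q,_=pts("top",d,r["region"]);Q=Q[abs(Q[:,2])<12]
print("mat",len(Q),cv2.minAreaRect(Q[:,:2].astype(np.float32)), cv2.convexHull(Q[:,:2].astype(np.float32))[:,0].round().tolist())
simg,_=cams.snapshot("scene")
save(simg,"scene1.png")
```

```text
board 1030 ((489.1939392089844, -111.111083984375), (28.560068130493164, 220.12457275390625), 20.18121910095215) 152.19391538165019
spice 709 ((599.2566528320312, -63.296630859375), (69.73995208740234, 78.019775390625), 10.603209495544434) 54.04995452083381
behind 698 ((828.8208618164062, 8.057113647460938), (71.9092788696289, 77.5926513671875), 5.606053352355957) 50.75235360224292
left 699 ((659.5306396484375, 175.62539672851562), (79.44420623779297, 69.81107330322266), 78.7670669555664) 51.2945419917412
mat 5814 ((566.664794921875, -78.95558166503906), (227.87918090820312, 268.11065673828125), 20.038745880126953)
mat 6158 ((566.8001098632812, -80.0740966796875), (233.93508911132812, 276.95513916015625), 20.018775939941406) [[716.0, -155.0], [706.0, -120.0], [666.0, -12.0], [639.0, 63.0], [633.0, 77.0], [630.0, 82.0], [625.0, 85.0], [619.0, 85.0], [454.0, 26.0], [419.0, 12.0], [414.0, 7.0], [413.0, 4.0], [455.0, -114.0], [460.0, -128.0], [494.0, -215.0], [502.0, -234.0], [504.0, -240.0], [510.0, -239.0], [570.0, -226.0], [576.0, -224.0], [697.0, -175.0], [710.0, -169.0], [716.0, -166.0]]
```

View pics/top_crop.png

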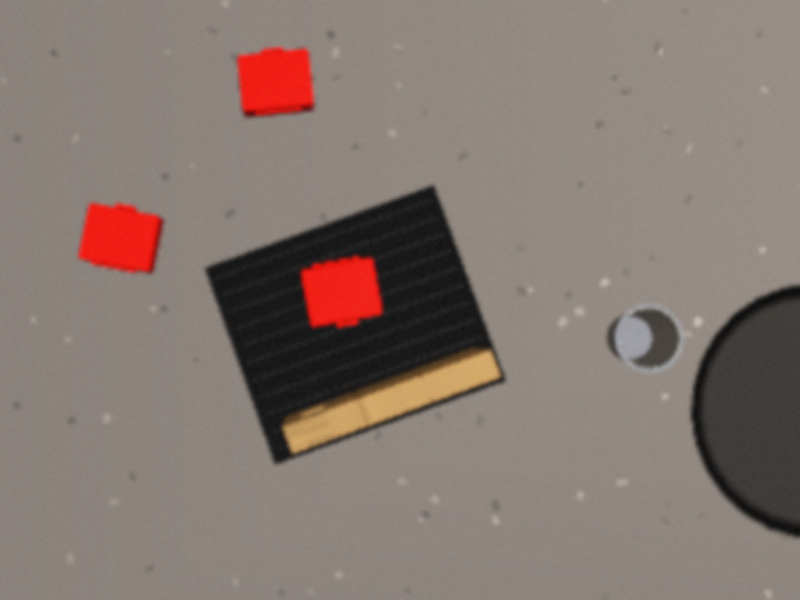

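View pics/scene0.png

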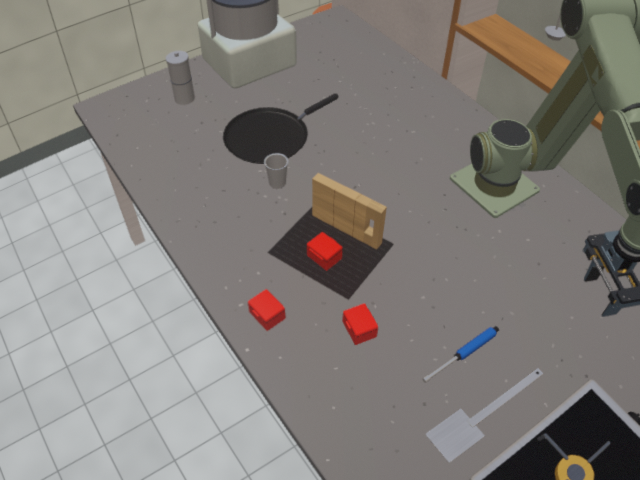

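The target box is the one on the mat, because it is farthest to the right. In the crop it sits at about (342,292), with the tab facing the board. The board stands at about (390,400) and the mat spans (207,187) to (503,462). The two look-alike boxes are off to the far side and to the left. The right (-y) side of the mat is clear, so I'll push the box that way along its own -y axis.

```bash
cat >> h.py <<'E'
M0=np.array([566.7,-79.2]); TH=np.deg2rad(20.05)
RM=np.array([[np.cos(TH),-np.sin(TH)],[np.sin(TH),np.cos(TH)]])
def toolR(yaw):   # tool y along world yaw direction, pointing down
    y=np.array([np.cos(yaw),np.sin(yaw),0]); z=np.array([0,0,-1.]); return np.c_[np.cross(y,z),y,z]
def best(p,yaw):  # choose the half turn with smallest travel
    q0=np.array(bot.get_obs()["joint_positions"]); c=[]
    for s in (0,np.pi):
        q=bot.ik(p,toolR(yaw+s))
        if q is not None: c.append((np.abs(np.array(q)-q0).max(),s))
    return toolR(yaw+min(c)[1])
def rects(tag):
    img,d=cams.snapshot("top"); P,uv=pts("top",d,np.ones(d.shape,bool))
    hsv=cv2.cvtColor(img,cv2.COLOR_RGB2HSV).reshape(-1,3)[uv[:,1]*640+uv[:,0]].astype(int)
    red=((hsv[:,0]<8)|(hsv[:,0]>172))&(hsv[:,1]>150)&(P[:,2]>40)&(P[:,2]<70)&(P[:,0]<760)&(P[:,1]<80)
    print("clock",bot.get_obs()["clock"])
    if red.sum()>20:
        (c,s,a)=cv2.minAreaRect(P[red][:,:2].astype(np.float32)); 
        print("box",red.sum(),np.round(c,1),np.round(s,1),round(a,1),"mat frame",np.round((np.array(c)-M0)@RM,1),"top z",np.median(P[red][:,2]))
    return img,d,P,hsv
E
python3 - <<'E'
from h import *
a=np.deg2rad(10.6); yb=np.array([-np.sin(a),np.cos(a)]); c=np.array([602,-62.7])
s=c+78*yb; R=best([*s,230],a+np.pi/2)
bot.gripper_close()
bot.move_pose([*s,230],R)
bot.move_linear([*s,80],max_speed=150)
bot.move_linear([*s,22],max_speed=60)
print(bot.get_obs()["force"],bot.get_obs()["opening"])
e=c+(53-110)*yb
print("stopped",bot.move_linear([*e,22],max_speed=60,stop_force=15),bot.get_obs()["force"])
img,*_=rects("a"); save(cv2.resize(img[130:370,200:520],None,fx=2.0,fy=2.0),"mid.png")
E
```

```text
[-0.59759189 -0.12075809  0.34226586] 0.5570344840244423
stopped False [-0.63065735  1.72638854 -0.36299027]
clock 9.225
```

View pics/mid.png

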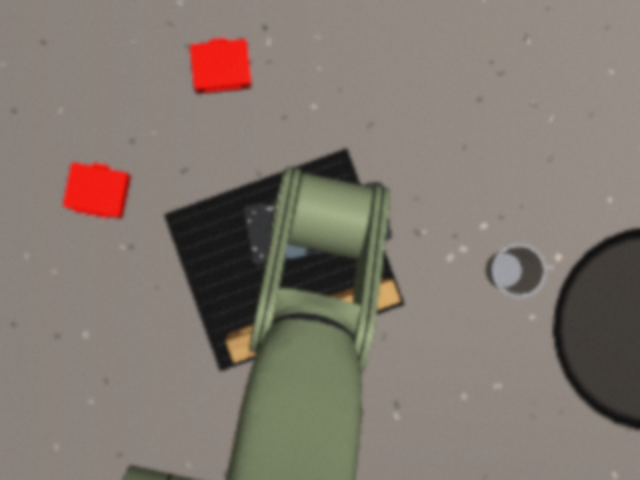

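The arm hides the box in the top view, though the board, at about (310,315), hasn't moved. I'll use the scene camera.

Run:
```python
from h import *
img,d=cams.snapshot("scene"); P,uv=pts("scene",d,np.ones(d.shape,bool))
hsv=cv2.cvtColor(img,cv2.COLOR_RGB2HSV)[uv[:,1],uv[:,0]].astype(int)
red=((hsv[:,0]<8)|(hsv[:,0]>172))&(hsv[:,1]>150)&(P[:,2]>46)&(P[:,2]<70)&(P[:,0]<760)&(P[:,1]<80)
c,s,a=cv2.minAreaRect(P[red][:,:2].astype(np.float32)); print(red.sum(),c,s,a,(np.array(c)-M0)@RM, bot.get_obs()["eef_pos"])
save(cv2.resize(img[100:340,200:480],None,fx=2.5,fy=2.5),"mid_s.png")
```

```text
209 (645.0592041015625, -170.6599578857422) (87.62200927734375, 46.00031280517578) 70.97686767578125 [  42.25401356 -112.78159026] [ 612.47909676 -118.66333855   22.00547824]
```

View pics/mid_s.png

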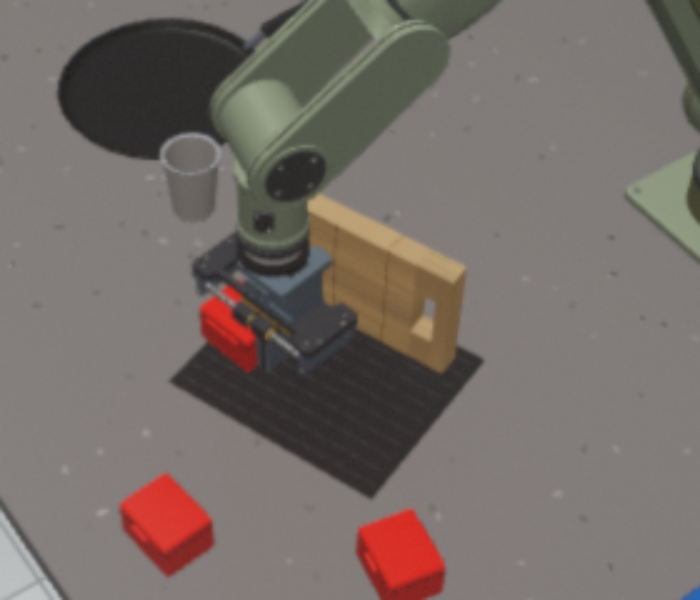

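The box is upright and still sliding, but it may have turned a little. I'll back off and measure it with a clear view.

Run:
```python
from h import *
a=np.deg2rad(10.6); yb=np.array([-np.sin(a),np.cos(a)])
p=np.array(bot.get_obs()["eef_pos"]); b=p[:2]+30*yb
bot.move_linear([*b,22],max_speed=100); bot.move_linear([*b,120],max_speed=150)
b2=b+170*yb; bot.move_linear([*b2,200],max_speed=200)
img,*_=rects("b")
```

```text
clock 11.6667
box 717 [ 619.  -168.6] [70.2 78.4] 10.3 mat frame [  18.5 -101.9] top z 53.65102501154115
```

The box hasn't turned (10.3°), so I'll finish the push along the same line.

Run:
```python
from h import *
a=np.deg2rad(10.4); yb=np.array([-np.sin(a),np.cos(a)]); c=np.array([622,-168.])
s=c+78*yb
bot.move_linear([*s,110],max_speed=200); bot.move_linear([*s,22],max_speed=90)
e=c+(50.5-104)*yb
print("stopped",bot.move_linear([*e,22],max_speed=60,stop_force=20),bot.get_obs()["force"])
b=e+30*yb
bot.move_linear([*b,22],max_speed=100); bot.move_linear([*b,230],max_speed=200)
b2=b+230*yb; bot.move_linear([*b2,230],max_speed=250)
img,d,P,_=rects("c"); save(cv2.resize(img[130:370,200:520],None,fx=2.0,fy=2.0),"after_box.png")
m=(P[:,2]>140)&(P[:,2]<170)&(P[:,0]>430)&(P[:,0]<570)&(P[:,1]>-240)&(P[:,1]<20)
c,s,an=cv2.minAreaRect(P[m][:,:2].astype(np.float32)); print("board",c,s,an,(np.array(c)-M0)@RM)
```

```text
stopped False [-0.12321401  0.66209042 -0.76725237]
clock 19.0167
box 700 [ 637.2 -266.1] [69.4 78.4] 11.1 mat frame [   2.2 -199.8] top z 50.80477838219315
board (490.81842041015625, -115.79442596435547) (28.52712059020996, 208.98199462890625) 20.281734466552734 [-83.82871976  -8.36133215]
```

View pics/after_box.png

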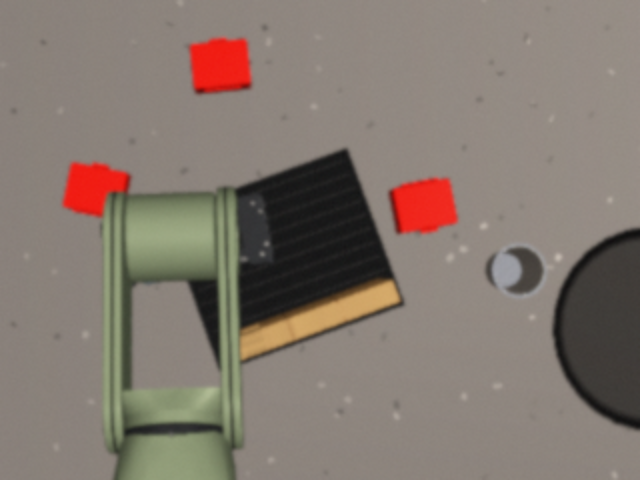

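The box now stands on the bare counter at about (425,205) in the picture. Its top is at 51 mm, down from 54, so it is off the mat. The board is untouched. Next I'll push the board over from the near side with the open fingers.

Run:
```python
from h import *
W=lambda x,y:(M0+RM@np.array([x,y]))
s=W(-150,-3.6); p=np.array(bot.get_obs()["eef_pos"])
bot.release()
bot.move_linear([p[0],p[1],290],max_speed=200)
R=best([*s,290],TH+np.pi/2)
bot.move_pose([*s,290],R)
bot.move_linear([*s,139],max_speed=150)
print(bot.get_obs()["eef_pos"],bot.get_obs()["force"])
print("stop",bot.move_linear([*W(-120,-3.6),139],max_speed=80,stop_force=15))
print("stop",bot.move_linear([*W(-70,-3.6),139],max_speed=45,stop_force=20),bot.get_obs()["force"])
bot.sleep(0.4)
bot.move_linear([*W(-150,-3.6),150],max_speed=150)
bot.move_linear([*W(-190,-3.6),260],max_speed=150)
img,d,P,_=rects("d"); save(cv2.resize(img[130:370,200:520],None,fx=2.0,fy=2.0),"fell.png")
m=(P[:,2]>22)&(P[:,2]<45)&(P[:,0]>430)&(P[:,0]<720)&(P[:,1]>-225)&(P[:,1]<100)
c,s,an=cv2.minAreaRect(P[m][:,:2].astype(np.float32)); print("board",c,s,an,np.median(P[m][:,2]))
print(((cv2.boxPoints((c,s,an))-M0)@RM).round())
simg,_=cams.snapshot("scene"); save(simg,"fell_s.png")
```

```text
[ 427.75068583 -134.05491103  139.58946155] [-0.37255279 -0.58025958 -0.42854119]
stop False
stop False [ 0.01688496 -0.31485381 -0.14334294]
clock 26.7917
box 695 [ 637.3 -266.3] [69.6 79.3] 9.8 mat frame [   2.1 -199.9] top z 50.58539801441384
board (587.5062255859375, -103.37934875488281) (150.07386779785156, 274.1617126464844) 20.152963638305664 30.31559857567538
[[ -64.  107.]
 [ -64. -167.]
 [  87. -167.]
 [  86.  107.]]
```

View pics/fell.png

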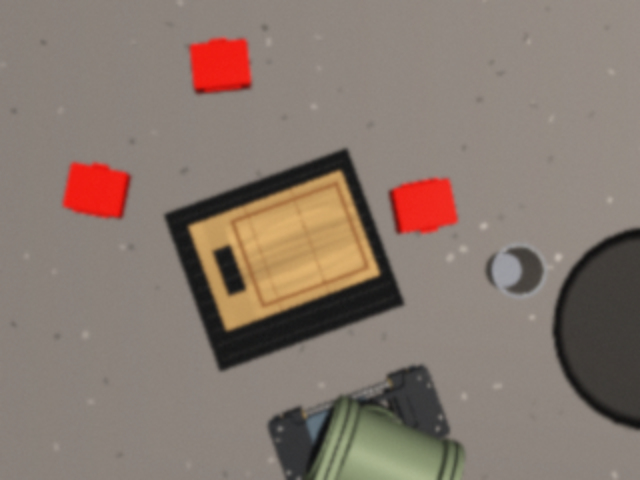

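View pics/fell_s.png

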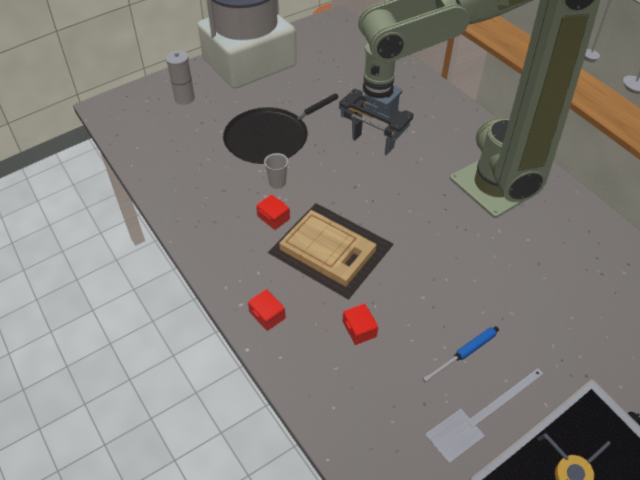

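The board lies flat inside the mat, from about (190,225) to (380,270) in the top view. The box is upright on bare counter at about (425,205), and everything else is where it was. The -167 in the board's y range comes from pixels on the side of the spice box. The arm is clear, so I'm handing in.

```bash
python3 -c "
from h import *
bot.sleep(0.3); job.finish_job(); print(bot.get_obs()['clock'])"
```

```text
the job is handed in; nothing more can be done
the job is handed in; nothing more can be done
```

I slid the spice box off the right side of the mat in two low fingertip pushes. Then I pushed the board over near its top, away from the robot, and handed the job in shortly after 27 s on the robot's clock.

Last checks, about 27 s in:
- **Board:** it lies flat with its top at about 30 mm. In the mat's frame it spans x from -64 to 87, where the mat edges are at ±115, so it is within the mat that way. The fit's y range, -167 to 107, disagreed because it picked up pixels from the side of the spice box. I relied on the picture for that end, and it shows the whole board within the mat.
- **Spice box:** it stands upright on the bare counter, clear of the mat by about 20 mm. Its top dropped from 54 to about 51 mm, which fits it having come off the 3 mm mat.
- **Everything else:** the tumbler, lighter, turner, tawa and the two look-alike boxes show no movement in the pictures. The arm was clear of everything.

The wrist force readings I took were all under 2 N, and none of the force-limited pushes tripped.

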